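# Shut the loaded model dryer and hold its stuck lid ajar

## Task

The plaster-model dryer has just been loaded: first push its open drawer fully shut, then take the orange lid on top by its black handle, pull it straight up free of its sticky seal and hold it level just above its opening, with a gap of about 30 mm all round, so that the first damp air can escape. Do not let the lid jump high when it comes free, and leave everything else on the bench and on the dryer where it is. Finish while still holding the lid there: do not let go.

Things in the scene. Friction and masses are not known exactly. Their poses are not given: they have to be found in the camera images.
- dryer: bench-top plaster-model dryer, fixed to the bench: white case 240 (x) x 260 (y) x 120 mm tall, open drawer with a blue front on its front (-x) face, lift-off orange lid on top. Origin at the centre of its underside; its x axis points from the drawer front to the back, its z axis up. The front 60 mm of its top is a bare ledge; the wax tin stands on its left end
- tray (a joint): how far the drawer stands open, m: 0 = fully shut against its stop, grows as it slides out along the dryer's -x; at most 0.09. Slides with about 1.2 N of friction, stays where it is left
- tray_handle (a point): middle of the drawer's steel bar handle, 85 mm above the bench. The bar is 11 mm thick and 100 mm long along the dryer's y axis, and its centre line stands 35 mm in front of the drawer front (167 mm in front of the dryer's centre when shut)
- lid: orange lift-off lid, 150 (x) x 220 (y) x 12 mm, 0.36 to 0.56 kg with its handle, lying on a black gasket 124 mm above the bench. Origin at the middle of its underside, axes as the dryer's. A plug 31 mm deep under it sticks in the seal: it takes a pull of 15 to 24 N, weight included, in the first 8 mm of lift, then pops free; by 15 mm only the weight is left
- lid_seat (a point): point on the dryer where the lid's origin lies when it is shut: 124 mm above the bench, 15 mm behind the dryer's centre. Axes as the dryer's; the gap is the height of the lid's origin above this point
- lid_handle (a point): middle of the lid's black bar handle, 47 mm above the lid's underside (171 mm above the bench when shut; 35 mm above the lid's top face), right over the lid's centre. The bar is 11 mm thick and 80 mm long along the dryer's y axis
- wax_tin: a closed brass wax tin, 40 mm across, 26 mm tall, standing on the front ledge of the dryer's top, left of the lid handle; origin at the centre of its underside. Leave alone
- cast: a loose cream plaster dental model, 56 x 60 x 31 mm, on the bench just right of the dryer; origin at the centre of its underside. Leave alone
- wash_bottle: white bottle with a red cap, 68 mm across, 200 mm tall; origin at the centre of its underside. Leave alone
- amber_bottle: amber bottle with a red cap, 60 mm across, 130 mm tall; origin at the centre of its underside. Leave alone
- dropper_bottle: small white bottle with a blue cap, 44 mm across, 90 mm tall; origin at the centre of its underside. Leave alone
- bowl: green mixing bowl, 110 mm across, 50 mm tall; origin at the centre of its underside. Leave alone
- spatula: plaster spatula lying flat, 190 mm long. Leave alone

How it is judged:
On the way, in this order (a step that is already met when the one before it is completed fails the run):
1. the drawer is fully shut, the lid not yet lifted (value of joint tray below 0.005 m and z of lid in the frame of lid_seat below 0.012 m), for 0.2 s.
2. the lid is free of its seal and held level just above its opening (z of lid in the frame of lid_seat between 0.02 and 0.045 m and horizontal distance between lid and lid_seat below 0.025 m and angle between lid's own z axis and vertical below 0.2 rad and contact force between lid and dryer below 0.2 N and contact force between the fingers and lid above 1 N and linear speed of lid below 0.03 m/s), for 0.5 s.
At the end, for the whole second after the job is handed in: The drawer is shut (within 5 mm); the lid is held still in the fingers, 20 to 45 mm above its seat, within 25 mm of it sideways, level within 0.2 rad, and not touching the dryer (all of step 2 and value of joint tray below 0.005 m); the arm keeps its last pose, push and grip.
It fails at once if the lid jumps high (more than 80 mm above its seat) (z of lid in the frame of lid_seat above 0.08 m).
It fails at once if something else on the bench or the dryer is moved by more than 30 mm or knocked over (distance of any of wax_tin, cast, wash_bottle, amber_bottle, dropper_bottle, bowl, spatula from where it was at the start of the episode above 0.03 m or angle between any of wax_tin, cast, wash_bottle, amber_bottle, dropper_bottle, bowl's own z axis and vertical above 0.6 rad).
It also fails if it takes over 48 s, if anything falls off the work surface, if the arm or the gripper's body presses on something with over 40 N, if the wrist force passes 120 N, or if a joint passes its speed limit or range.

## Robot

A 6-joint arm with a two-finger parallel gripper is mounted at the origin on the work surface. World frame = base frame: x ahead of the robot, y to its left, z up, the work surface at z = 0. Lengths are in m, angles in rad, forces in N, time in s.
With the tool pointing down it reaches from about 0.325 to 0.9 m from the base axis. Payload 6.1 kg.
Tool frame: the origin (TCP) lies between the finger pads; the fingertips stand 8 mm ahead of it and the grasp point (between the pads) lies 11 mm behind it (nose_length is the distance from the TCP to the fingertips, in m); z points along the fingers, y is the line along which they close (so a half turn about z gives the same grasp; the last joint's range is limited). The gripper opens to 85 mm and grips with 20 to 120 N. Pads are 22 mm wide; open, the fingers measure 114 mm over their backs; the gripper's body (76 mm by 85 mm) begins 54 mm behind the grasp point. The pads swing forward as they close: fully open they stand 13 mm farther back than shut.
Start: joints at [-1.337, 0.22, 1.526, -0, 1.395, -0.126], TCP at [0.22, -0.585, 0.239] pointing down, gripper open.
Joint ranges: [-2.98, 2.98], [-0.91, 2.08], [0.09, 2.57], [-1.24, 4.39], [0.2, 2.65], [-2.68, 2.68]. Speed limits (rad/s): [2.57, 2.57, 3.01, 3.14, 3.14, 3.14].

## Interface

Orientations are given as a unit quaternion [w, x, y, z].
In Python, from workcell import * gives the robot as it stands. The module is installed in compiled form; this text tells all that it offers.
- The arm moves only by the tool carry_out, never from a script. Its argument "deltas" is a list of rows, each a list of 2 entries, a list of its own where there are three numbers: the shift along the tool's x, y, z in m, then the turn about the tool's z in degrees. A call has exactly 8 rows; each row is the pose to reach, as a shift and turn from the pose commanded when the call began, along the tool's axes at that moment; what a row does not reach only later rows make up. A row lasts 1/12 s, in which the tool goes at most 41.7 mm and 7.16 degrees, less where a joint would pass 70% of its speed; a pose out of reach is approached as far as the arm can. A call with a gripper value outside its range is refused whole. "gripper" is the opening in per cent of the stroke, from 0 (shut) to 100 (fully open), set as the call begins (left out, the last holds). The fingers move at their own pace and stop on an object; "newtons" is the grip in N (left out, the last holds). Time passes only in rows, so rows that repeat a pose let the fingers close, or fill a call up. It gives the time, the measured TCP pose, the force, the opening and the grip force at its end, in the units of the state.
- read_state(): the state, without advancing time (a new reading comes with each control period).
- capture(name): name is "side" or "top"; returns a dict with "color" (420x560x3 uint8, blue, green, red), "camera_matrix" (3x3 intrinsics, pixels), "view" (4x4, takes a point from world to camera coordinates). Camera axes: x right, y down, z forward; pixel columns grow to the right and rows downward; lengths in m; the calibration is good to about 2 mm. A picture is of the moment at which its call begins. There is no depth.
- sign_off(): hands the job in; it is judged then, once.
Trained networks look in a picture, given as the dict that the camera call returned (one of the last four; its "shot" number tells which), for a name from the list of things; names that differ only in an ending like _2 or _b are one class to them, and where a whole thing is asked for, a point or a joint stands for the part that bears it (a point fixed in the world has none). Each returns a list of dicts, best first, with "score" (0 to 1); they miss things now and then, are a little off and sometimes report something else, mostly with a low value. They report only what shows in the picture. A call takes as long as a camera call.
- look_for(picture, query): "rect" ([left, top, right, bottom] in pixels, round what is visible of it).
- regions_of(picture, query): "pixels" (420x560 bool, what is visible of it) and "rect" ([left, top, right, bottom] in pixels, round what is visible of it).
The state is a dict: "clock": time; "joints": joint angles; "joint_vel": joint speeds; "joint_efforts": joint torques, N m; "tool_pos": TCP position; "tool_rot": TCP orientation; "wrist_force": force on the tool from outside, world axes, zero at the start; "moment": the same for the moment, N m; "width": finger opening in m; "gripper_force": force on a finger pad.
Only numpy, scipy, OpenCV 4.12 (cv2) and the standard library are available. Lean on these libraries where they do the work, as an engineer would, in place of code of your own. Each camera call takes 0.05 s, during which the arm holds its last target. There are 200 camera calls.

## Working session

There is one attempt and no reset: what is moved stays moved. The work goes in short steps, Python scripts to look and compute and a tool call to move; the robot and the scene stay as the last step left them, time stands still between calls to the robot, and variables do not carry over. Pictures are saved under pics/ and viewed, at most 10 in all, crops included, and the job is handed in when it is done.

Besides the shell and the picture viewer there is one more tool, called after ">>>" as name(argument=value, ...) on one line, values as JSON. carry_out: Moves the arm, as the interface text tells. Its arguments: {"type":"object","properties":{"deltas":{"type":"array"},"gripper":{"type":"number"},"newtons":{"type":"number"}},"required":["deltas"]}

```bash
mkdir -p pics; cat > h.py <<'E'
from workcell import *
import numpy as np, cv2
def ray(c,u,v):
    V=np.array(c["view"]);K=np.array(c["camera_matrix"])
    o=-V[:3,:3].T@V[:3,3]; d=V[:3,:3].T@np.linalg.inv(K)@[u,v,1]
    return o,d
def atz(c,u,v,z):
    o,d=ray(c,u,v); return o+d*(z-o[2])/d[2]
def proj(c,p):
    V=np.array(c["view"]);K=np.array(c["camera_matrix"])
    q=K@(V[:3,:3]@np.array(p)+V[:3,3]); return q[:2]/q[2]
E
python3 - <<'E'
from h import *
np.set_printoptions(precision=4,suppress=True)
s=read_state();print(s["clock"],s["tool_pos"],s["tool_rot"],s["width"])
ims=[]
for n in("side","top"):
    c=capture(n);ims.append(c["color"].copy())
    print(n,ray(c,0,0)[0])
    for q,z in(("lid",.136),("lid_handle",.171),("tray_handle",.085),("wax_tin",.15),("dryer",.12),("cast",.03),("tray",.06)):
        for r in regions_of(c,q)[:1]:
            m=r["pixels"].astype(np.uint8)
            (cx,cy),wh,a=cv2.minAreaRect(cv2.findNonZero(m))
            bp=cv2.boxPoints(((cx,cy),wh,a))
            print(q,round(r["score"],2),np.round(r["rect"]),"ctr",np.round([cx,cy]),atz(c,cx,cy,z)[:2],"corners",np.array([atz(c,*b,z)[:2] for b in bp]).round(3).tolist())
cv2.imwrite("pics/a.png",ims[0]);cv2.imwrite("pics/b.png",ims[1])
E
```

```text
0.0 [ 0.2199 -0.5844  0.2382] [-0.001   0.9839  0.1789 -0.0001] 0.08540087841609265
side [0.4596 0.9064 0.7665]
lid 0.95 [193. 206. 273. 265.] ctr [234. 232.] [0.6975 0.1332] corners [[0.772, 0.231], [0.825, -0.012], [0.611, 0.019], [0.596, 0.248]]
lid_handle 0.9 [197. 204. 273. 263.] ctr [233. 233.] [0.6843 0.1786] corners [[0.754, 0.273], [0.807, 0.043], [0.603, 0.068], [0.587, 0.286]]
tray_handle 0.7 [274. 222. 327. 306.] ctr [302. 262.] [0.5132 0.1692] corners [[0.58, 0.294], [0.551, -0.036], [0.431, 0.016], [0.485, 0.322]]
wax_tin 0.68 [276. 160. 324. 172.] ctr [300. 165.] [ 0.5563 -0.2275] corners [[0.633, -0.247], [0.485, -0.264], [0.483, -0.209], [0.625, -0.192]]
dryer 0.9 [182. 204. 325. 309.] ctr [253. 255.] [0.6325 0.1987] corners [[0.784, 0.339], [0.874, -0.057], [0.444, 0.025], [0.471, 0.37]]
tray 0.79 [275. 218. 324. 305.] ctr [302. 261.] [0.5146 0.1407] corners [[0.586, 0.265], [0.55, -0.069], [0.427, -0.011], [0.488, 0.298]]
top [ 0.2773 -0.0008  1.8251]
lid 0.77 [205. 156. 273. 208.] ctr [237. 182.] [0.6953 0.1183] corners [[0.631, 0.235], [0.787, 0.222], [0.761, -0.
[... 163 characters left out ...]
]
tray_handle 0.87 [197. 220. 270. 256.] ctr [233. 237.] [0.5125 0.1341] corners [[0.471, 0.264], [0.577, 0.258], [0.554, 0.003], [0.449, 0.012]]
wax_tin 0.53 [200. 203. 214. 214.] ctr [206. 208.] [0.6035 0.2219] corners [[0.613, 0.248], [0.63, 0.214], [0.594, 0.196], [0.577, 0.229]]
dryer 0.91 [194. 151. 279. 254.] ctr [236. 203.] [0.6261 0.1217] corners [[0.469, 0.263], [0.816, 0.238], [0.789, -0.025], [0.443, 0.01]]
cast 0.82 [281. 196. 301. 219.] ctr [290. 207.] [ 0.6285 -0.0683] corners [[0.628, -0.026], [0.672, -0.07], [0.629, -0.111], [0.585, -0.067]]
tray 0.75 [197. 220. 269. 256.] ctr [233. 237.] [0.5177 0.1346] corners [[0.469, 0.262], [0.579, 0.261], [0.567, 0.005], [0.457, 0.01]]
```

View pics/a.png

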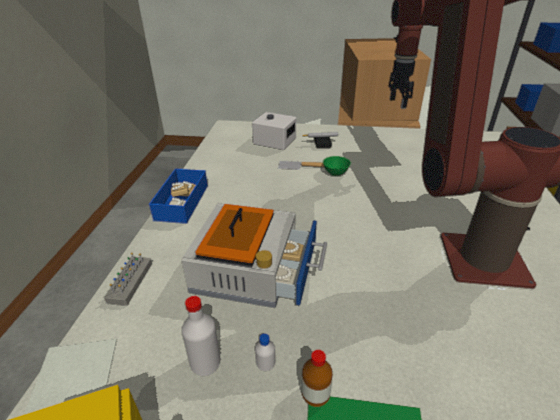

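View pics/b.png

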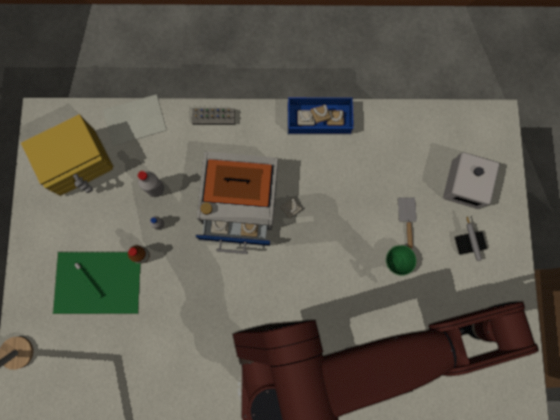

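The side view shows the dryer with its lid at (234,232), the wax tin at (264,258) and the drawer open toward the arm, bar at (318,257). The top view shows the lid at (237,182), the bar near (233,248) and the cast at (297,206). Next I'll find the bar and the lid handle more finely.

```bash
python3 - <<'E'
from h import *
np.set_printoptions(precision=4,suppress=True)
t=capture("top");s=capture("side")
a=np.deg2rad(-6.3);ex=np.array([np.cos(a),np.sin(a),0]);ey=np.array([-ex[1],ex[0],0])
L=np.array([.6963,.118,0])
D=L-.015*ex
def draw(c,im,p,col,o,k):
    u=(proj(c,p)-o+.5)*k; cv2.circle(im,tuple(int(x) for x in u),3,col,-1)
out=[]
for c,o in((t,(185,145)),(s,(180,195))):
    k=4 if c is t else 3
    w,h=(100,125) if c is t else (160,125)
    im=cv2.resize(c["color"][o[1]:o[1]+h,o[0]:o[0]+w],None,fx=k,fy=k,interpolation=cv2.INTER_CUBIC)
    im=cv2.convertScaleAbs(im,alpha=1.3)
    im=cv2.copyMakeBorder(im,0,500-im.shape[0],0,0,cv2.BORDER_CONSTANT)
    o=np.array(o)
    for sg in(-1,1):
        draw(c,im,L+sg*.04*ey+[0,0,.171],(255,0,255),o,k)
        for sx in(-1,1): draw(c,im,L+sg*.11*ey+sx*.075*ex+[0,0,.136],(0,255,0),o,k)
        for op in (.05,.07,.09):
            draw(c,im,D+sg*.05*ey-(.167+op)*ex+[0,0,.085],{.05:(255,255,0),.07:(0,255,255),.09:(0,0,255)}[op],o,k)
    out.append(im)
im=np.hstack(out);im=im[:, :800] if im.shape[1]>800 else im
cv2.imwrite("pics/c.png",im);print(im.shape)
E
```

```text
(500, 800, 3)
```

View pics/c.png

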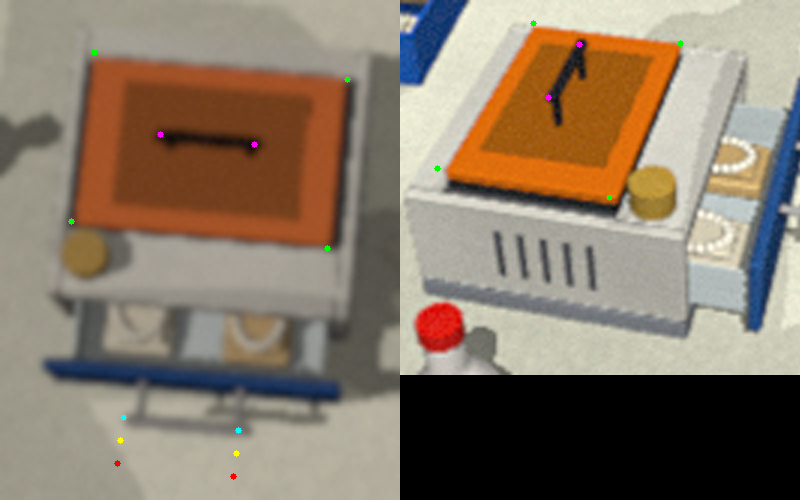

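The bar dots match at about 50 mm open: bar centre ≈ (0.463, 0.134). The lid handle is at ≈ (0.696, 0.117) and the yaw is about -5.6°. I'm moving to a point in front of the drawer with the fingers shut.

>>> carry_out(deltas=[[[0.02, -0.03, 0], 0], [[0.042, -0.061, 0], 0], [[0.064, -0.093, 0], 0], [[0.086, -0.125, 0], 0], [[0.108, -0.157, 0], 0], [[0.13, -0.189, 0], 0], [[0.152, -0.221, 0], 0], [[0.17, -0.246, 0], 0]], gripper=0, newtons=40)

```text
clock: 1.57
tool_pos: [0.2927, -0.2924, 0.2393]
tool_rot: [-0.0, 0.984, 0.179, 0.0]
wrist_force: [0.7, -0.7, 0.3]
width: -0.0002
gripper_force: 0.0
```

>>> carry_out(deltas=[[[0.02, -0.03, 0], 0], [[0.042, -0.061, 0], 0], [[0.064, -0.093, 0], 0], [[0.086, -0.125, 0], 0], [[0.108, -0.157, 0], 0], [[0.13, -0.189, 0], 0], [[0.152, -0.221, 0], 0], [[0.17, -0.246, 0], 0]])

```text
clock: 2.23
tool_pos: [0.3652, -0.0023, 0.2398]
tool_rot: [0.0, 0.984, 0.179, 0.001]
wrist_force: [0.3, -0.2, 0.0]
width: -0.0001
gripper_force: 0.0
```

>>> carry_out(deltas=[[[0.015, -0.022, 0], -6], [[0.03, -0.044, 0], -13], [[0.045, -0.066, 0], -20], [[0.06, -0.088, 0], -27], [[0.075, -0.11, 0], -34], [[0.083, -0.122, 0], -41], [[0.083, -0.122, 0], -48], [[0.083, -0.122, 0], -55]])

```text
clock: 2.9
tool_pos: [0.3997, 0.1397, 0.2393]
tool_rot: [-0.0, 0.787, 0.616, 0.0]
wrist_force: [-0.2, 0.9, 0.1]
width: -0.0001
gripper_force: 0.0
```

>>> carry_out(deltas=[[[0, 0, 0], -5], [[0, 0, 0], -8.8], [[0, 0, 0.03], -8.8], [[0, 0, 0.06], -8.8], [[0, 0, 0.09], -8.8], [[0, 0, 0.12], -8.8], [[0, 0, 0.15], -8.8], [[0, 0, 0.163], -8.8]])

```text
clock: 3.57
tool_pos: [0.3972, 0.1382, 0.0727]
tool_rot: [-0.001, 0.741, 0.672, -0.002]
wrist_force: [-0.1, -0.1, 1.1]
width: 0.0002
gripper_force: 0.0
```

```bash
python3 - <<'E'
from h import *
s=read_state();print(s["clock"],s["tool_pos"],s["tool_rot"],s["width"],s["wrist_force"])
t=capture("top");sd=capture("side")
im=np.hstack([cv2.resize(t["color"][145:270,185:285],None,fx=4,fy=4),cv2.resize(sd["color"][180:325,250:350],(345,500))])
cv2.imwrite("pics/d.png",cv2.convertScaleAbs(im,alpha=1.3))
E
```

```text
3.5667 [0.39716972 0.13823374 0.07270844] [-0.00136955  0.7407206   0.67180868 -0.00205297] 0.0002022315442475569 [-0.08097287 -0.06915405  1.06983314]
```

View pics/d.png

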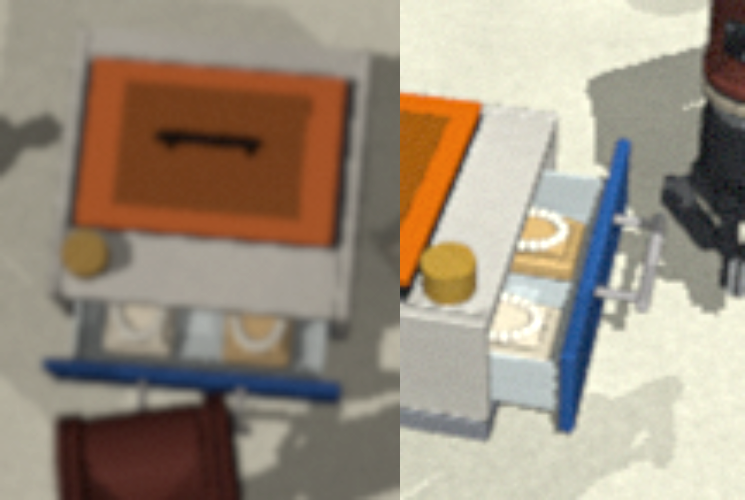

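The shut fingers stand in front of the bar at about bar height. The bar is at (655,260) in the side crop and the fingertips at about (735,280). I'm pushing along tool y.

>>> carry_out(deltas=[[[0, 0.015, 0], 0], [[0, 0.03, 0], 0], [[0, 0.04, 0], 0], [[0, 0.05, 0], 0], [[0, 0.06, 0], 0], [[0, 0.07, 0], 0], [[0, 0.08, 0], 0], [[0, 0.086, 0], 0]])

```text
clock: 4.33
tool_pos: [0.4867, 0.1302, 0.0765]
tool_rot: [0.0, 0.741, 0.672, 0.0]
wrist_force: [-1.4, 0.7, 0.9]
width: 0.0003
gripper_force: 1.0
```

>>> carry_out(deltas=[[[0, 0.002, 0], 0], [[0, 0.004, 0], 0], [[0, 0.006, 0], 0], [[0, 0.008, 0], 0], [[0, 0.008, 0], 0], [[0, 0.008, 0], 0], [[0, 0.008, 0], 0], [[0, 0.008, 0], 0]])

```text
clock: 5.0
tool_pos: [0.4933, 0.1295, 0.0763]
tool_rot: [0.0, 0.741, 0.672, 0.0]
wrist_force: [-0.3, -0.1, -0.5]
width: 0.0
gripper_force: 0.2
```

>>> carry_out(deltas=[[[0, 0.0015, 0], 0], [[0, 0.003, 0], 0], [[0, 0.0045, 0], 0], [[0, 0.006, 0], 0], [[0, 0.006, 0], 0], [[0, 0.006, 0], 0], [[0, 0.006, 0], 0], [[0, 0.006, 0], 0]])

```text
clock: 5.67
tool_pos: [0.4939, 0.1295, 0.076]
tool_rot: [-0.004, 0.74, 0.672, -0.005]
wrist_force: [-23.7, 0.4, 19.9]
width: -0.0002
gripper_force: 12.1
```

The push stalls at 24 N, so the drawer is on its stop. I'll back off, rise and look.

>>> carry_out(deltas=[[[0, -0.01, 0], 0], [[0, -0.03, 0], 0], [[0, -0.06, 0], 0], [[0, -0.06, -0.03], 0], [[0, -0.06, -0.07], 0], [[0, -0.06, -0.11], 0], [[0, -0.06, -0.15], 0], [[0, -0.06, -0.17], 0]], gripper=100)

```text
clock: 6.33
tool_pos: [0.4417, 0.1351, 0.2522]
tool_rot: [0.002, 0.741, 0.672, 0.003]
wrist_force: [1.7, -0.0, 0.6]
width: 0.0854
gripper_force: 0.0
```

```bash
python3 - <<'E'
from h import *
s=read_state();print(s["clock"],s["tool_pos"],s["tool_rot"],s["width"],s["wrist_force"])
t=capture("top");sd=capture("side")
im=np.hstack([cv2.resize(t["color"][145:270,185:285],None,fx=4,fy=4),cv2.resize(sd["color"][180:325,250:350],(345,500))])
cv2.imwrite("pics/e.png",cv2.convertScaleAbs(im,alpha=1.3))
E
```

```text
6.3333 [0.44169304 0.13506647 0.25219739] [0.00237302 0.74064405 0.67188508 0.00334793] 0.08544489633384965 [ 1.69637494 -0.00611607  0.59757353]
```

View pics/e.png

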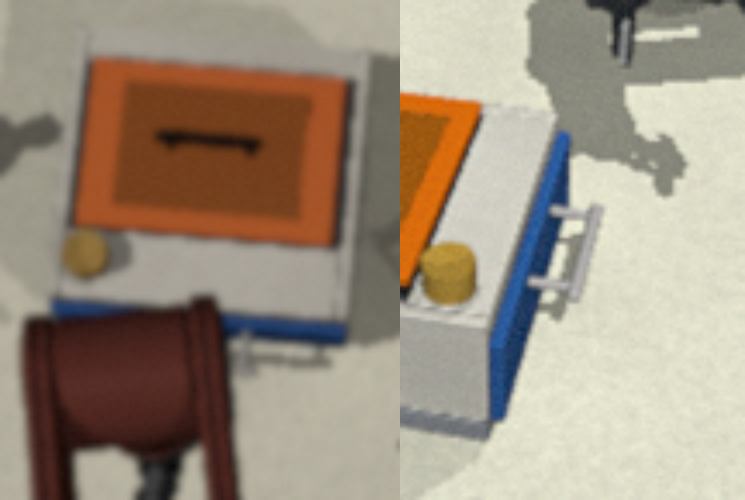

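The drawer is flush with the case, and the lid and tin have not moved. Next I go above the lid handle.

>>> carry_out(deltas=[[[0.001, 0.03, 0], 0], [[0.002, 0.065, 0], 0], [[0.003, 0.1, 0], 0], [[0.004, 0.135, 0], 0], [[0.005, 0.17, 0], 0], [[0.006, 0.205, 0], 0], [[0.007, 0.235, 0], 0], [[0.007, 0.255, 0], 0]])

```text
clock: 7.1
tool_pos: [0.6959, 0.1163, 0.2437]
tool_rot: [-0.001, 0.741, 0.672, -0.001]
wrist_force: [-0.7, -0.7, -0.3]
width: 0.0853
gripper_force: 0.0
```

>>> carry_out(deltas=[[[0, 0, 0], 0], [[0, 0, 0.01], 0], [[0, 0, 0.02], 0], [[0, 0, 0.03], 0], [[0, 0, 0.04], 0], [[0, 0, 0.045], 0], [[0, 0, 0.045], 0], [[0, 0, 0.045], 0]])

```text
clock: 7.77
tool_pos: [0.6936, 0.117, 0.201]
tool_rot: [-0.0, 0.741, 0.672, -0.0]
wrist_force: [-0.8, 1.2, 0.2]
width: 0.0855
gripper_force: 0.0
```

```bash
python3 - <<'E'
from h import *
s=read_state();print(s["clock"],s["tool_pos"],s["tool_rot"],s["width"],s["wrist_force"])
sd=capture("side");p=np.array(s["tool_pos"])
im=cv2.resize(sd["color"][165:285,180:310],None,fx=5,fy=5,interpolation=cv2.INTER_CUBIC)
for dz in(0,-.04): 
    u=(proj(sd,p+[0,0,dz])-[180,165]+.5)*5; cv2.circle(im,tuple(int(x) for x in u),3,(0,255,0),-1)
cv2.imwrite("pics/f.png",cv2.convertScaleAbs(im,alpha=1.4))
E
```

```text
7.7667 [0.69357627 0.11702327 0.20098778] [-2.04272809e-04  7.40644759e-01  6.71896747e-01 -2.46280492e-04] 0.08545549500309807 [-0.78095762  1.17037473  0.23093137]
```

View pics/f.png

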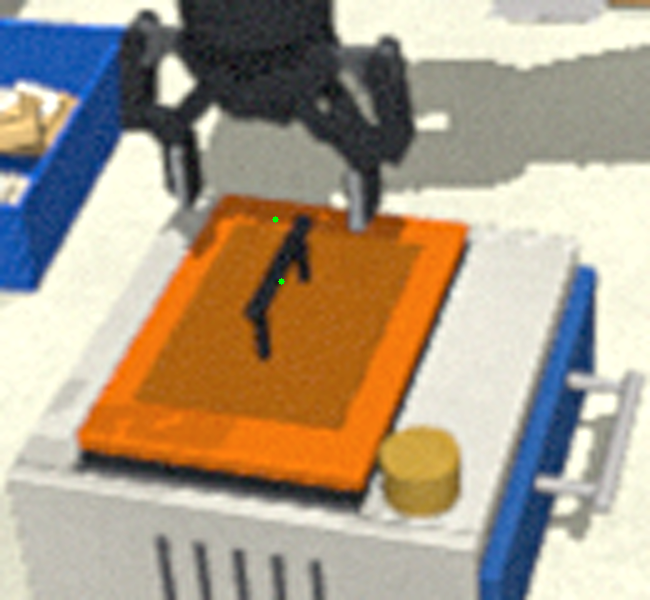

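The point 30 mm under the TCP projects on the middle of the black bar, at (279,265), so the grasp is centred. I'll descend and grip.

>>> carry_out(deltas=[[[0, 0, 0.008], 0], [[0, 0, 0.016], 0], [[0, 0, 0.024], 0], [[0, 0, 0.032], 0], [[0, 0, 0.038], 0], [[0, 0, 0.041], 0], [[0, 0, 0.041], 0], [[0, 0, 0.041], 0]])

```text
clock: 8.48
tool_pos: [0.694, 0.1169, 0.16]
tool_rot: [-0.0, 0.741, 0.672, -0.0]
wrist_force: [-0.6, 0.3, 0.3]
width: 0.0853
gripper_force: 0.0
```

>>> carry_out(deltas=[[[0, 0, 0], 0], [[0, 0, 0], 0], [[0, 0, 0], 0], [[0, 0, 0], 0], [[0, 0, 0], 0], [[0, 0, 0], 0], [[0, 0, 0], 0], [[0, 0, 0], 0]], gripper=0, newtons=90)

```text
clock: 9.15
tool_pos: [0.6942, 0.1169, 0.1607]
tool_rot: [0.0, 0.741, 0.672, 0.0]
wrist_force: [-0.9, 0.8, 2.1]
width: 0.0082
gripper_force: 87.8
```

>>> carry_out(deltas=[[[0, 0, 0], 0], [[0, 0, 0], 0], [[0, 0, 0], 0], [[0, 0, 0], 0], [[0, 0, 0], 0], [[0, 0, 0], 0], [[0, 0, 0], 0], [[0, 0, 0], 0]])

```text
clock: 9.82
tool_pos: [0.6942, 0.1169, 0.1607]
tool_rot: [0.0, 0.741, 0.672, 0.0]
wrist_force: [-1.6, -1.3, 5.6]
width: 0.0084
gripper_force: 88.0
```

>>> carry_out(deltas=[[[0, 0, -0.001], 0], [[0, 0, -0.002], 0], [[0, 0, -0.003], 0], [[0, 0, -0.004], 0], [[0, 0, -0.005], 0], [[0, 0, -0.006], 0], [[0, 0, -0.006], 0], [[0, 0, -0.006], 0]])

```text
clock: 10.48
tool_pos: [0.6928, 0.1169, 0.1641]
tool_rot: [-0.001, 0.741, 0.672, -0.001]
wrist_force: [1.0, 0.4, -16.1]
width: 0.0078
gripper_force: 87.5
```

>>> carry_out(deltas=[[[0, 0, -0.001], 0], [[0, 0, -0.002], 0], [[0, 0, -0.003], 0], [[0, 0, -0.004], 0], [[0, 0, -0.005], 0], [[0, 0, -0.006], 0], [[0, 0, -0.006], 0], [[0, 0, -0.006], 0]])

```text
clock: 11.15
tool_pos: [0.6951, 0.1169, 0.1742]
tool_rot: [0.001, 0.741, 0.672, 0.001]
wrist_force: [-1.0, -0.4, -5.3]
width: 0.008
gripper_force: 89.5
```

```bash
python3 - <<'E'
from h import *
s=read_state();print(s["clock"],s["tool_pos"],s["width"],s["wrist_force"])
sd=capture("side")
cv2.imwrite("pics/g.png",cv2.convertScaleAbs(cv2.resize(sd["color"][165:285,180:310],None,fx=5,fy=5,interpolation=cv2.INTER_CUBIC),alpha=1.4))
E
```

```text
11.15 [0.69507989 0.11692919 0.17421751] 0.007981405853811548 [-0.99503998 -0.37758067 -5.26232193]
```

View pics/g.png

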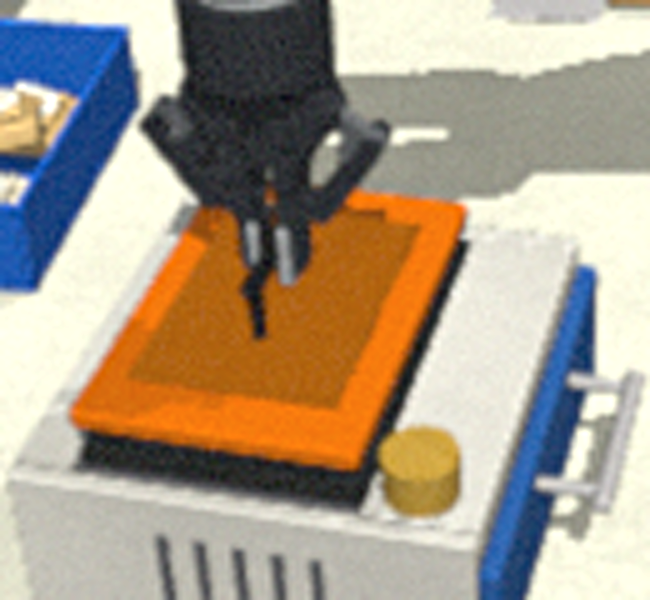

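The lid has come free without a jump, about 13 mm up and level, with only its weight left (5 N). I'm raising it 20 mm more, so the plug just clears.

>>> carry_out(deltas=[[[0, 0, -0.002], 0], [[0, 0, -0.005], 0], [[0, 0, -0.008], 0], [[0, 0, -0.011], 0], [[0, 0, -0.014], 0], [[0, 0, -0.017], 0], [[0, 0, -0.019], 0], [[0, 0, -0.02], 0]])

```text
clock: 11.87
tool_pos: [0.6943, 0.1169, 0.193]
tool_rot: [0.0, 0.741, 0.672, 0.0]
wrist_force: [0.0, -0.0, -5.2]
width: 0.0078
gripper_force: 89.4
```

>>> carry_out(deltas=[[[0, 0, 0], 0], [[0, 0, 0], 0], [[0, 0, 0], 0], [[0, 0, 0], 0], [[0, 0, 0], 0], [[0, 0, 0], 0], [[0, 0, 0], 0], [[0, 0, 0], 0]])

```text
clock: 12.53
tool_pos: [0.6941, 0.1169, 0.1923]
tool_rot: [-0.0, 0.741, 0.672, -0.0]
wrist_force: [-0.4, -0.3, -4.8]
width: 0.0079
gripper_force: 89.4
```

>>> carry_out(deltas=[[[0, 0, 0], 0], [[0, 0, 0], 0], [[0, 0, 0], 0], [[0, 0, 0], 0], [[0, 0, 0], 0], [[0, 0, 0], 0], [[0, 0, 0], 0], [[0, 0, 0], 0]])

```text
clock: 13.2
tool_pos: [0.6941, 0.1169, 0.1923]
tool_rot: [-0.0, 0.741, 0.672, -0.0]
wrist_force: [-0.0, -0.0, -5.6]
width: 0.008
gripper_force: 89.4
```

```bash
python3 - <<'E'
from h import *
s=read_state();print(s["clock"],s["tool_pos"],s["width"],s["wrist_force"],s["moment"])
sd=capture("side")
cv2.imwrite("pics/i.png",cv2.convertScaleAbs(cv2.resize(sd["color"][165:285,180:310],None,fx=5,fy=5,interpolation=cv2.INTER_CUBIC),alpha=1.4))
E
```

```text
13.2 [0.69406238 0.11688719 0.19229914] 0.007978885928732613 [-0.04695658 -0.01376543 -5.64256458] [ 0.01250794 -0.01779135  0.03515538]
```

View pics/i.png

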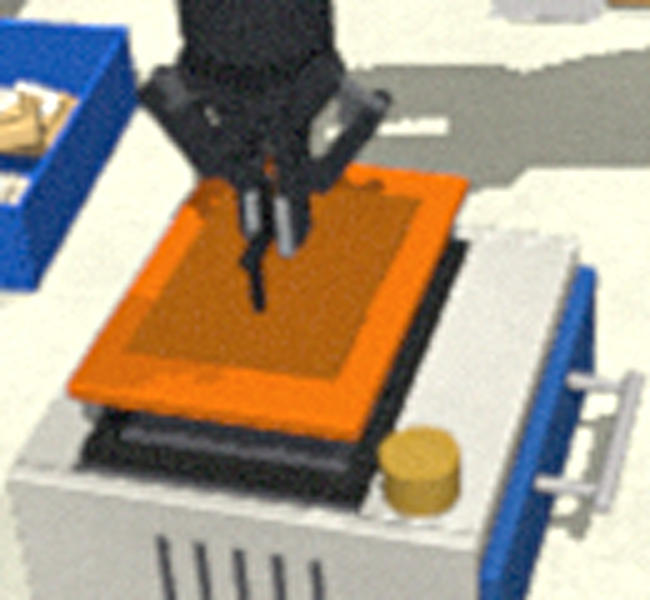

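The lid hangs level about 31 mm above its seat over the opening. The drawer is shut, and the tin at (420,470) has not moved.

```bash
python3 -c "
from workcell import *
print(sign_off())"
```

```text
the job is handed in; nothing more can be done
None
```

The job is handed in: the drawer is shut and the gripper is holding the lid level about 31 mm above its seat, by arm travel; the nearby wax tin and cast were left alone, and sign-off returned no verdict.

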